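Bring the heavy work slide to rest in line with the drill

ROBOT

A 6-joint arm with a two-finger parallel gripper is mounted at the origin on the work surface. World frame = base frame: x ahead of the robot, y to its left, z up, the work surface at z = 0. Lengths are in m, angles in rad, forces in N, time in s.
With the tool pointing down it reaches from about 0.325 to 0.9 m from the base axis. Payload 6.1 kg.
Tool frame: the origin (TCP) lies between the finger pads; the fingertips stand finger_overhang ahead of it and the grasp point (between the pads) lies 3 mm ahead of it (finger_overhang is the distance from the TCP to the fingertips, in m); z points along the fingers, y is the line along which they close (so a half turn about z gives the same grasp; the last joint's range is limited). The gripper opens to 85 mm and grips with 20 to 120 N. Pads are 22 mm wide; open, the fingers measure 114 mm over their backs; the gripper's body (76 mm by 85 mm) begins 54 mm behind the grasp point. The pads swing forward as they close: fully open they stand 13 mm farther back than shut.
Start: joints at [1.048, 0.22, 1.526, -0, 1.395, -0.126], TCP at [0.242, 0.576, 0.253] pointing down, gripper open.
Joint ranges: [-2.98, 2.98], [-0.91, 2.08], [0.09, 2.57], [-1.24, 4.39], [0.2, 2.65], [-2.68, 2.68]. Speed limits (rad/s): [2.57, 2.57, 3.01, 3.14, 3.14, 3.14].

INTERFACE

Orientations are given as a unit quaternion [w, x, y, z].
In Python, from cell import * gives the robot as it stands. The module is installed in compiled form; this text tells all that it offers.
- The arm moves only by the tool play_rows, never from a script. Its argument "deltas" is a list that holds one entry, the list of rows, each a list of 6 numbers: the shift along the tool's x, y, z scaled (see below), then the turn, a rotation vector about the tool's x, y, z scaled (see below). In form: [[[tx, ty, tz, wx, wy, wz], ...]]. A call has exactly 5 rows; each row shifts and turns the commanded pose from where the row before left it, along the tool's axes as they then stand; what a row does not reach is not made up. The controller multiplies each number of a shift by 200 mm and each number of a turn by 5 degrees. A row lasts 1/12 s, in which the tool goes at most 41.7 mm and 7.16 degrees, less where a joint would pass 70% of its speed; a pose out of reach is approached as far as the arm can. A call with a number of a shift or a turn outside -1 to 1 is refused whole. A call with a gripper value outside its range is refused whole. "grip" is the finger opening in mm, from 0 to 85.4, set as the call begins (left out, the last holds). The fingers move at their own pace and stop on an object; "newtons" is the grip in N (left out, the last holds). Time passes only in rows, so rows that do not move let the fingers close, or fill a call up. It gives the time, the measured TCP pose, the force, the opening and the grip force at its end, in the units of the state.
- sense(): the state, without advancing time (a new reading comes with each control period).
- camera(name): name is "scene" or "side" or "wrist"; returns a dict with "pixels" (400x640x3 uint8, blue, green, red), "range_z" (400x640 float32, m along the optical axis (not along the pixel's ray), 0 where there is no reading), "fx", "fy", "cx", "cy" (pixels), "R" (3x3) and "t" (3): a world point X has camera coordinates R X + t. Camera axes: x right, y down, z forward; pixel columns grow to the right and rows downward; lengths in m; the calibration is good to about 2 mm. The wrist camera is an equidistant fisheye: a pixel r from the principal point sees the ray r / f radians off the axis. A picture is of the moment at which its call begins.
- finish_job(): hands the job in; it is judged then, once.
The state is a dict: "time_s": time; "joint_pos": joint angles; "joint_vel": joint speeds; "joint_efforts": joint torques, N m; "eef_pos": TCP position; "ee_rot": TCP orientation; "wrist_force": force on the tool from outside, world axes, zero at the start; "wrist_torque": the same for the moment, N m; "width": opening from 0.0 (shut) to 1.0 (fully open); "gripper_force": force on a finger pad.
Only numpy, scipy, OpenCV 4.12 (cv2) and the standard library are available. Lean on these libraries where they do the work, as an engineer would, in place of code of your own. Each camera call takes 0.05 s, during which the arm holds its last target. There are 200 camera calls.

TASK

Push the heavy, free-running work slide along its rails and brake it so that it comes to rest with the pencil line across its timber in line with the drill bit, to within 15 mm, and leave it standing there still and untouched for a few seconds. Handle it only by the sprung white buffers at its two ends and with light touches (it weighs 6 kg, hardly slows by itself and springs back off a hand that is simply held in its way), keep hands off the timber and its iron bed, and never let it run into the stop at either end of the rails. Leave the other things on the bench where they are.

Things in the scene. Friction and masses are not known exactly. Their poses are not given: they have to be found in the camera images.
- track: Slide base, fixed, level: aluminium 170 x 980 x 16 mm with two steel shafts. Origin: centre of its underside on the bench; x across the rails, y along them. The slide's joint grows along -y (robot's right). A dark steel stop 130 mm wide, top 101 mm up, stands across each end; inner faces at y = -460 mm (forward stop) and +450 mm (rear stop).
- slide (a joint): Travel in m along the track's -y: the slide's centre (its pencil line) is at y = 0.180 - value, x = 0 in the track's frame. Starts at rest between 0 and 0.08; buffers meet the stops at 0.465 and -0.095. Moving mass nominally 6.2 kg (5 to 8). Resistance only 0.4 N s/m plus 0.004 N: from 0.1 m/s it would coast over a metre. It cannot leave the rails.
- line (a point): The pencil line = the slide's centre, 87.5 mm above the bench: middle of a pale timber block 90 x 138 x 45 mm (top 110 mm above the bench) clamped on the grey cast-iron bed, 140 mm across x 220 mm along the rails, top 65 mm up, between the two buffer housings, 126 x 40 mm, tops 120 mm above the bench, at the bed's ends. Timber, bed and housings are not to be touched.
- buffer_rear (a joint): How far the rear buffer (at the track's +y end) is pushed in, m: 0 free, 0.040 fully in. White slippery nylon head (friction 0.12), 110 mm wide, mass 0.12 kg, sprung along the rails: 100 N/m, no preload, damping 2 N s/m. It springs back: the slide rebounds with most of its speed from a fixed obstacle.
- buffer_front (a joint): The same for the forward buffer (end towards the track's -y).
- buffer_rear_face (a point): Middle of the rear buffer's upright end face, 110 mm wide, reaching 45 to 90 mm above the bench (this point: 67.5 mm); above that the head slopes back and up at 25 degrees to the housing. With the buffer free it lies 175 mm from the pencil line along the track's +y. Push here, along -y, to drive the slide forward.
- buffer_front_face (a point): Middle of the forward buffer's end face, same shape, 175 mm from the pencil line along the track's -y when free. Push here, along +y, to brake the slide.
- drill: Electric drill lying in a grey bench stand beyond the rails (fixed), bit towards the robot. Origin on the bench on the rails' centre line, level with the bit; axes as the track's: its place along the rails is where the pencil line must stop. It fills from 64 mm (bit tip) to 330 mm beyond the centre line (+x), 100 mm to its +y and 160 mm to its -y side, up to 150 mm high.
- bit (a point): Tip of the drill bit, 87.5 mm above the bench, 64 mm beyond the rails' centre line: the mark for the pencil line, measured along the rails.
- pot: Bystander: glazed blue flower pot, 148 mm wide, 130 mm high, loose. Origin: centre of its foot.
- bottle: Bystander: glass bottle, 70 mm wide, 220 mm high, loose. Origin: centre of its foot.
- rake: Bystander: aluminium hand rake, 285 mm long, lying along its x. Origin under its middle.
- screwdriver: Bystander: screwdriver lying on the bench.

How it is judged:
By the outcome, as a careful person would: the job done as asked, in the order asked, and still so for the second after the job is handed in, with the robot touching nothing.
It also fails if it takes over 38 s, if anything falls off the work surface, if the arm or the gripper's body presses on something with over 40 N, if the wrist force passes 120 N, or if a joint passes its speed limit or range.

## Working session

There is one attempt and no reset: what is moved stays moved. The work goes in short steps, Python scripts to look and compute and a tool call to move; the robot and the scene stay as the last step left them, time stands still between calls to the robot, and variables do not carry over. Pictures are saved under pics/ and viewed, at most 10 in all, crops included, and the job is handed in when it is done.

Besides the shell and the picture viewer there is one more tool, called by a JSON object that holds its "method" and its "body", one argument or row to a line. play_rows: Moves the arm, as the interface text tells. Its arguments: {"type":"object","properties":{"deltas":{"type":"array","items":{"type":"array","items":{"type":"array","items":{"type":"number","minimum":-1,"maximum":1}}}},"grip":{"type":"number"},"newtons":{"type":"number"}},"required":["deltas"]}

```bash
mkdir -p pics
python3 - <<'E'
from cell import *
import cv2,numpy as np
s=sense();print(s)
for n in("scene","side"):
    c=camera(n);cv2.imwrite(f"pics/{n}0.png",c["pixels"]);np.savez(f"{n}0.npz",**c)
    print(n,c["R"],c["t"],c["fx"],c["cx"],c["cy"])
E
```

```text
{'time_s': 0.0, 'joint_pos': array([ 1.04789851e+00,  2.21235980e-01,  1.52763261e+00, -1.01628701e-05,
        1.39470505e+00, -1.26108905e-01]), 'joint_vel': array([ 8.55393700e-05, -1.32896404e-04,  1.11132069e-03,  4.69050021e-04,
        3.19203313e-03, -2.57622370e-04]), 'joint_efforts': array([-8.58342464e-04, -4.96903932e+01, -3.89388943e+01, -3.53779342e-04,
        1.12513141e-02,  7.53932852e-06]), 'eef_pos': array([0.24125911, 0.57593519, 0.25218173]), 'ee_rot': array([-3.11064517e-04,  1.97094560e-01,  9.80383983e-01, -9.40388786e-04]), 'wrist_force': array([-0.55724036, -0.57657964,  0.15007762]), 'wrist_torque': array([-0.01247406,  0.0010466 , -0.00610122]), 'gripper_force': 0.0, 'width': 1.0027681147158194}
scene [[-0.39666902  0.91777155  0.0186835 ]
 [ 0.68352857  0.3088904  -0.66134364]
 [-0.61273353 -0.24956382 -0.74985033]] [ 0.23778711 -0.2822044   1.39945962] 395.3291675501432 315.56677657278357 193.397984573331
side [[ 0.75080388 -0.66043341  0.01101077]
 [-0.50070283 -0.57993055 -0.64263305]
 [ 0.43080182  0.47697827 -0.76609499]] [-0.42086622  0.30194462  1.51018835] 503.72212486155496 316.8790304699335 205.3523736910083
```

View pics/scene0.png

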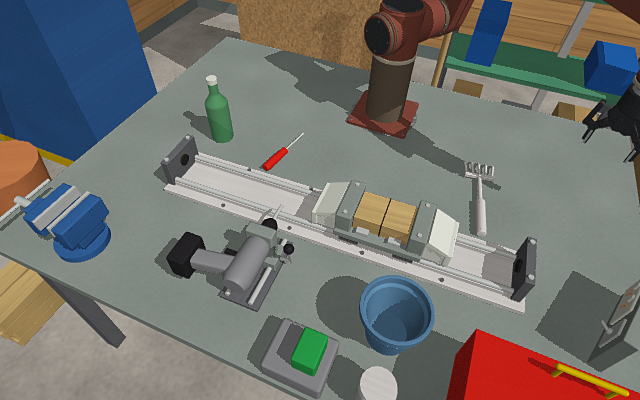

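View pics/side0.png

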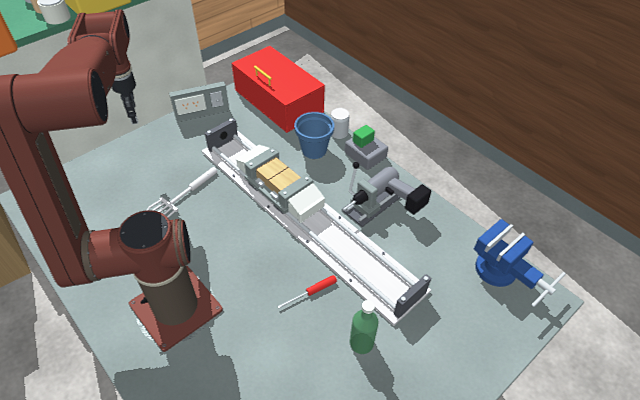

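The scene view shows the slide with its pencil line near (385,217), the stops near (180,160) and (525,268), and the drill bit near (285,222). In the side view the line is near (278,178) and the bit near (347,208). Next I'll measure these.

```bash
cat > h.py <<'E'
import numpy as np,cv2
def cloud(c):
    v,u=np.mgrid[0:400,0:640];z=c["range_z"]
    P=np.stack([(u-c["cx"])/c["fx"]*z,(v-c["cy"])/c["fy"]*z,z],-1)
    return (P-c["t"])@c["R"]   # R^T(P-t)
def ray(c,u,v,h):
    d=np.array([(u-c["cx"])/c["fx"],(v-c["cy"])/c["fy"],1])@c["R"];o=-c["t"]@c["R"]
    return o+d*(h-o[2])/d[2]
E
python3 - <<'E'
from h import *
ims=[]
for n,(u,v) in dict(scene=(285,222),side=(355,205)).items():
    c=dict(np.load(f"{n}0.npz"));X=cloud(c);hsv=cv2.cvtColor(c["pixels"],cv2.COLOR_BGR2HSV)
    ok=c["range_z"]>0
    wood=ok&(abs(hsv[...,0].astype(int)-17)<8)&(hsv[...,1]>70)&(abs(X[...,2]-.11)<.008)&(X[...,0]>.25)&(X[...,0]<.8)&(abs(X[...,1])<.6)
    W=X[wood][:,:2];r=cv2.minAreaRect(W.astype(np.float32));print(n,"wood",wood.sum(),r)
    dark=ok&(hsv[...,2]<110)&(abs(X[...,2]-.101)<.005)&(X[...,0]>.25)&(X[...,0]<.8)&(abs(X[...,1])<.7)
    k,l,st,ce=cv2.connectedComponentsWithStats(dark.astype(np.uint8))
    for i in range(1,k):
        if st[i,4]>15: print(" dark",st[i],X[l==i].mean(0))
    r0=X[...,:][ok&(abs(X[...,2]-.12)<.005)&(hsv[...,1]<50)&(X[...,0]>.3)&(X[...,0]<.8)&(abs(X[...,1])<.5)]
    print(" h120",len(r0))
    ims.append(cv2.resize(c["pixels"][v-35:v+35,u-50:u+50],None,fx=4,fy=4,interpolation=cv2.INTER_CUBIC))
    t=dict(scene=(217,140),side=(362,345))[n];
    g=ok&(hsv[...,0]>50)&(hsv[...,0]<85)&(hsv[...,1]>80)&(X[...,1]<0);print(" bottle",np.median(X[g],0)if g.any() else 0)
    b=ok&(hsv[...,0]>100)&(hsv[...,0]<120)&(hsv[...,1]>80)&(X[...,2]>.12)&(X[...,2]<.14)&(X[...,1]>0);print(" pot rim",X[b].min(0),X[b].max(0))
cv2.imwrite("pics/bit.png",np.vstack(ims))
E
```

```text
scene wood 1690 ((0.5156586766242981, 0.14745751023292542), (0.09582490473985672, 0.1390993595123291), 1.0322819948196411)
 dark [207 115   7   4  17] [ 0.37155203 -0.45302512  0.1007233 ]
 dark [161 135  31  31 210] [ 0.53693219 -0.45414536  0.09972672]
 dark [335 215  14  10  35] [0.58024915 0.05742879 0.10123879]
 dark [261 218  15  11  76] [ 0.65824954 -0.09611278  0.10265811]
 dark [524 237  13  49 441] [0.5128149  0.4855575  0.10069954]
 dark [408 240  16   9  47] [0.5764505  0.23747578 0.10078625]
 dark [196 242  13   9  29] [ 0.78085504 -0.20518402  0.10226541]
 dark [406 291  19  47 123] [0.73033489 0.28168881 0.10148207]
 dark [625 301   7  11  20] [0.54628164 0.67967431 0.10113905]
 dark [613 320  10  17  32] [0.60692037 0.65623397 0.10118086]
 dark [612 336  19  20  81] [0.64858878 0.65779635 0.10136745]
 dark [464 348   5  16  20] [0.78361713 0.38715236 0.10099521]
 h120 2226
 bottle [ 0.35973943 -0.42975131  0.10463323]
 pot rim [0.68605607 0.16667332 0.1200322 ] [0.83235079 0.31300418 0.13412852]
side wood 731 ((0.5111812949180603, 0.15085487067699432), (0.0948309525847435, 0.1370018869638443), 0.13174055516719818)
 dark [246 169   9   5  19] [0.44961472 0.22309602 0.10125728]
 dark [353 188  23  13 107] [ 0.66319933 -0.10403422  0.10144507]
 dark [406 197  10  10  24] [ 0.76291482 -0.22931972  0.10143942]
 dark [475 246   8   7  19] [ 0.77668227 -0.49320659  0.10097177]
 dark [497 264   9   8  20] [ 0.77606703 -0.57812466  0.10026683]
 dark [352 329  19  11  33] [ 0.30974511 -0.46185518  0.1013422 ]
 h120 889
 bottle [ 0.31686399 -0.46172837  0.12791723]
 pot rim [-0.07943952  0.00256918  0.12003291] [0.82787401 0.31175129 0.13630679]
```

View pics/bit.png

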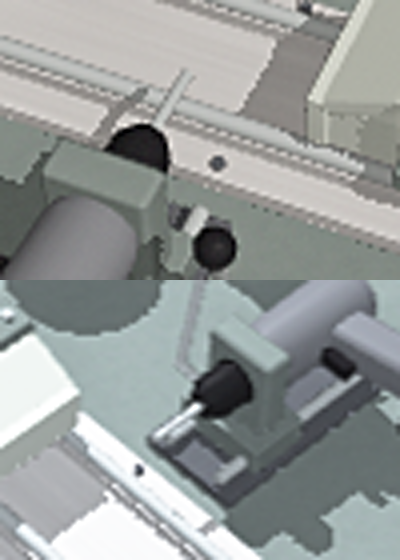

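The bit tip is at scene pixel (282,204.5) and side pixel (344.2,209.5).

Run:
```python
from h import *
C={n:dict(np.load(f"{n}0.npz")) for n in("scene","side")}
for n,p in dict(scene=(282,204.5),side=(344.2,209.5)).items(): print(n,"bit",ray(C[n],*p,.0875))
# triangulate
A=[];b=[]
for n,p in dict(scene=(282,204.5),side=(344.2,209.5)).items():
    c=C[n];d=np.array([(p[0]-c["cx"])/c["fx"],(p[1]-c["cy"])/c["fy"],1])@c["R"];d/=np.linalg.norm(d);M=np.eye(3)-np.outer(d,d);A.append(M);b.append(M@(-c["t"]@c["R"]))
print("tri",np.linalg.solve(sum(A),sum(b)))
for n,c in C.items():
    X=cloud(c);hsv=cv2.cvtColor(c["pixels"],cv2.COLOR_BGR2HSV);x,y,z=np.moveaxis(X,-1,0)
    ok=(c["range_z"]>0)&(x>.42)&(x<.61)
    for nm,m in dict(house=ok&(abs(z-.119)<.004)&(abs(y-.15)<.2),fstop=ok&(z>.085)&(z<.104)&(y<-.4)&(y>-.5)&(hsv[...,2]<120),rstop=ok&(z>.085)&(z<.104)&(y<.55)&(y>.42)&(hsv[...,2]<120),track=(c["range_z"]>0)&(abs(z-.014)<.006)&(x>.38)&(x<.65)&(abs(y)<.6),head=ok&(z>.05)&(z<.13)&(y>-.1)&(y<.4)).items():
        P=X[m][:,:2].astype(np.float32)
        if len(P)>10: print(n,nm,len(P),cv2.minAreaRect(P),np.percentile(P,[1,99],0).round(3).tolist())
    # pencil line: dark pixels on the wood
    w=ok&(abs(z-.11)<.006)&(abs(y-.15)<.08)&(hsv[...,1]>50)
    e=cv2.erode(w.astype(np.uint8),np.ones((3,3)))>0
    d=w&(hsv[...,2]<np.median(hsv[...,2][w])*.62);print(n,"pencil",d.sum(),np.median(X[d],0),np.percentile(X[d],[10,90],0).round(3).tolist())
```

```text
scene bit [ 0.58427478 -0.10095625  0.0875    ]
side bit [ 0.58556074 -0.10522709  0.0875    ]
tri [ 0.58499792 -0.10292399  0.08659679]
scene house 1319 ((0.5171586275100708, 0.14987073838710785), (0.12675845623016357, 0.2330126315355301), 1.1849316358566284) [[0.456, 0.039], [0.58, 0.258]]
scene fstop 355 ((0.5318273305892944, -0.45544981956481934), (0.13091449439525604, 0.025838205590844154), 1.6471240520477295) [[0.468, -0.467], [0.597, -0.442]]
scene rstop 566 ((0.5073589086532593, 0.4865978956222534), (0.13340818881988525, 0.023730935528874397), 1.7180039882659912) [[0.445, 0.475], [0.574, 0.498]]
scene track 9052 ((0.5148374438285828, 0.021768808364868164), (0.26768821477890015, 0.9803207516670227), 0.058186568319797516) [[0.422, -0.444], [0.614, 0.497]]
scene head 7297 ((0.5234410166740417, 0.11012431979179382), (0.14158912003040314, 0.4285394847393036), 3.703914165496826) [[0.461, -0.021], [0.587, 0.319]]
scene pencil 56 [0.52382991 0.14840373 0.11000126] [[0.483, 0.113, 0.108], [0.559, 0.216, 0.112]]
side house 514 ((0.5101343989372253, 0.14276760816574097), (0.12663666903972626, 0.2315243035554886), 1.9348318576812744) [[0.448, 0.035], [0.573, 0.257]]
side fstop 110 ((0.5260393619537354, -0.4572010338306427), (0.13017013669013977, 0.022726204246282578), 0.8159364461898804) [[0.461, -0.469], [0.588, -0.447]]
side rstop 94 ((0.5014842748641968, 0.4811393618583679), (0.13043205440044403, 0.02623826079070568), 1.0386713743209839) [[0.437, 0.469], [0.566, 0.493]]
side track 5698 ((0.5151085257530212, 0.01839381456375122), (0.26874133944511414, 0.9802654385566711), 0.04025878384709358) [[0.417, -0.467], [0.636, 0.479]]
side head 3374 ((0.5113259553909302, 0.1099914088845253), (0.149078369140625, 0.43153953552246094), 5.201075077056885) [[0.441, -0.028], [0.57, 0.316]]
side pencil 42 [0.47817956 0.14923885 0.10787088] [[0.465, 0.128, 0.105], [0.536, 0.214, 0.111]]
```

```bash
cat >> h.py <<'E'
S=np.array([.5166,.019]);A=np.radians(1.49)
Y=np.array([-np.sin(A),np.cos(A)]);XX=np.array([np.cos(A),np.sin(A)])
def trk(p): d=np.asarray(p)[...,:2]-S; return np.stack([d@XX,d@Y],-1)
def line(c):  # slide centre along track y, from the timber's top edges (rays on z=.11)
    from numpy import mgrid
    v,u=mgrid[0:400,0:640];d=np.stack([(u-c["cx"])/c["fx"],(v-c["cy"])/c["fy"],np.ones(u.shape)],-1)@c["R"];o=-c["t"]@c["R"]
    P=o+d*((.11-o[2])/d[...,2])[...,None];T=trk(P)
    hsv=cv2.cvtColor(c["pixels"],cv2.COLOR_BGR2HSV);Z=cloud(c)[...,2]
    m=(abs(T[...,0])<.035)&(abs(T[...,1])<.4)&(abs(hsv[...,0].astype(int)-17)<9)&(hsv[...,1]>60)&(abs(Z-.11)<.012)
    T=T[m];b=np.round(T[:,0]/.006);lo=[];hi=[]
    for k in np.unique(b):
        q=T[b==k,1]
        if len(q)>20: lo.append(q.min());hi.append(q.max())
    if not lo: return None
    return np.median(lo),np.median(hi),(np.median(lo)+np.median(hi))/2
E
python3 - <<'E'
from h import *
import cell
print([n for n in dir(cell) if not n.startswith('_')], getattr(cell,'finger_overhang',None))
for n in("scene","side"):
    c=dict(np.load(f"{n}0.npz"));print(n,line(c))
    p=dict(scene=(282,204.5),side=(344.2,209.5))[n];print(" bit trk",trk(ray(c,*p,.0875)))
s=cell.sense()
from scipy.spatial.transform import Rotation as R
q=s["ee_rot"];r=R.from_quat([q[1],q[2],q[3],q[0]])
tgt=np.array([*(S+Y*.375),.20]);turn=np.arctan2(*Y[::-1])-np.arctan2(r.as_matrix()[1,1],r.as_matrix()[0,1]);print("turn",np.degrees(turn),tgt)
step=(tgt-s["eef_pos"])/10
for i in range(10):
    print(np.round(r.inv().apply(step)/.2,3))
    if i<5: r=R.from_rotvec([0,0,turn/5])*r
print(r.as_matrix())
E
```

```text
['Unreachable', 'camera', 'finger_overhang', 'finish_job', 'sense'] 0.022
scene (np.float64(0.0610552579923443), np.float64(0.1971623878839703), np.float64(0.1291088229381573))
 bit trk [ 0.06453273 -0.1216754 ]
side (np.float64(0.0643614619928241), np.float64(0.1938743242955374), np.float64(0.12911789314418073))
 bit trk [ 0.06570722 -0.12597823]
turn 24.22270075004007 [0.50684907 0.3938732  0.2       ]
[-0.158 -0.033  0.026]
[-0.154 -0.046  0.026]
[-0.15  -0.059  0.026]
[-0.144 -0.071  0.026]
[-0.138 -0.083  0.026]
[-0.13  -0.094  0.026]
[-0.13  -0.094  0.026]
[-0.13  -0.094  0.026]
[-0.13  -0.094  0.026]
[-0.13  -0.094  0.026]
[[-9.99661865e-01 -2.60024388e-02 -1.67635260e-04]
 [-2.60021236e-02  9.99660497e-01 -1.66765960e-03]
 [ 2.10941564e-04 -1.66273684e-03 -9.99998595e-01]]
```

{"method": "play_rows", "body": {
  "deltas": [
    [[-0.158,-0.033,0.026,0,0,-0.969],[-0.154,-0.046,0.026,0,0,-0.969],[-0.15,-0.059,0.026,0,0,-0.969],[-0.144,-0.071,0.026,0,0,-0.969],[-0.138,-0.083,0.026,0,0,-0.969]]
  ],
  "grip": 0,
  "newtons": 30
}}

```text
time_s: 0.52
eef_pos: [0.3749, 0.4842, 0.2265]
ee_rot: [-0.0, -0.015, 1.0, -0.0]
wrist_force: [0.8, -0.2, -0.3]
width: 0.302
gripper_force: 0.0
```

{"method": "play_rows", "body": {
  "deltas": [
    [[-0.13,-0.094,0.026,0,0,0],[-0.13,-0.094,0.026,0,0,0],[-0.13,-0.094,0.026,0,0,0],[-0.13,-0.094,0.026,0,0,0],[-0.13,-0.094,0.026,0,0,0]]
  ]
}}

```text
time_s: 0.93
eef_pos: [0.5075, 0.3935, 0.2005]
ee_rot: [-0.0, -0.013, 1.0, -0.0]
wrist_force: [-0.9, 0.7, 0.6]
width: 0.003
gripper_force: 0.0
```

```bash
cat > st.py <<'E'
from cell import *;from h import *
from scipy.spatial.transform import Rotation as R
import sys
s=sense();q=s["ee_rot"];r=R.from_quat([q[1],q[2],q[3],q[0]]).as_matrix()
print("t",round(s["time_s"],3),"trk",trk(s["eef_pos"]).round(4),"z",s["eef_pos"][2].round(4),"yaw err",np.degrees(np.arctan2(r[1,1],r[0,1])-A).round(2)-90,"tilt",r[:,2].round(3),"F",s["wrist_force"].round(2),s["width"])
for n in sys.argv[1:]:
    t=sense()["time_s"];l=line(camera(n));print(n,round(t,3),None if l is None else np.round(l,4))
E
python3 st.py scene side
```

```text
t 0.933 trk [0.0007 0.3746] z 0.2005 yaw err 0.0 tilt [-0.001 -0.    -1.   ] F [-0.87  0.7   0.56] 0.0031523712989342256
scene 0.933 [0.0611 0.1972 0.1291]
side 0.983 [0.0644 0.1939 0.1291]
```

{"method": "play_rows", "body": {
  "deltas": [
    [[0.003,-0.01,0.124,0,0,0],[0,-0.02,0.124,0,0,0],[0,-0.05,0.124,0,0,0],[0,-0.07,0.124,0,0,0],[0,-0.063,0.124,0,0,0]]
  ]
}}

```text
time_s: 1.45
eef_pos: [0.5062, 0.352, 0.0759]
ee_rot: [-0.0, -0.013, 1.0, -0.0]
wrist_force: [0.3, -0.8, 0.2]
width: 0.001
gripper_force: 0.0
```

{"method": "play_rows", "body": {
  "deltas": [
    [[0,-0.0125,0,0,0,0],[0,-0.0125,0,0,0,0],[0,-0.0125,0,0,0,0],[0,-0.0125,0,0,0,0],[0,-0.0125,0,0,0,0]]
  ]
}}

```text
time_s: 1.87
eef_pos: [0.5088, 0.3407, 0.0796]
ee_rot: [0.002, -0.013, 1.0, 0.001]
wrist_force: [0.1, -0.2, -1.1]
width: 0.002
gripper_force: 0.0
```

```bash
python3 st.py scene
```

```text
t 1.867 trk [0.0005 0.3218] z 0.0796 yaw err 0.04000000000000625 tilt [ 0.003  0.002 -1.   ] F [ 0.14 -0.18 -1.11] 0.001875838076025399
scene 1.867 [0.0611 0.1972 0.1291]
```

{"method": "play_rows", "body": {
  "deltas": [
    [[0,-0.0125,0,0,0,0],[0,-0.0125,0,0,0,0],[0,-0.0125,0,0,0,0],[0,-0.0125,0,0,0,0],[0,-0.0125,0,0,0,0]]
  ]
}}

```text
time_s: 2.33
eef_pos: [0.5079, 0.327, 0.0774]
ee_rot: [0.0, -0.013, 1.0, 0.0]
wrist_force: [-0.4, 0.2, 0.5]
width: 0.002
gripper_force: 0.4
```

```bash
python3 st.py scene
```

```text
t 2.333 trk [-0.0007  0.3081] z 0.0774 yaw err 0.0 tilt [ 0.  0. -1.] F [-0.42  0.22  0.5 ] 0.002451310627328796
scene 2.333 [0.0589 0.1952 0.127 ]
```

{"method": "play_rows", "body": {
  "deltas": [
    [[0,-0.0125,0,0,0,0],[0,-0.0125,0,0,0,0],[0,-0.0125,0,0,0,0],[0,-0.0125,0,0,0,0],[0,-0.0125,0,0,0,0]]
  ]
}}

```text
time_s: 2.8
eef_pos: [0.5081, 0.3143, 0.0772]
ee_rot: [-0.0, -0.013, 1.0, -0.0]
wrist_force: [0.6, -0.7, 0.2]
width: 0.002
gripper_force: 0.1
```

```bash
python3 st.py scene side
```

```text
t 2.8 trk [-0.0008  0.2954] z 0.0772 yaw err 0.0 tilt [-0. -0. -1.] F [ 0.61 -0.69  0.2 ] 0.0017510709593521452
scene 2.8 [0.0414 0.1777 0.1096]
side 2.85 [0.0419 0.1716 0.1068]
```

{"method": "play_rows", "body": {
  "deltas": [
    [[0,0.02,-0.2,0,0,0],[0,0,-0.2,0,0,0],[0,-0.2,-0.01,0,0,0],[0,-0.2,-0.01,0,0,0],[0,-0.2,-0.01,0,0,0]]
  ]
}}

```text
time_s: 3.32
eef_pos: [0.5114, 0.1981, 0.1645]
ee_rot: [0.001, -0.014, 1.0, 0.0]
wrist_force: [0.0, -1.4, -0.6]
width: -0.0
gripper_force: 0.0
```

{"method": "play_rows", "body": {
  "deltas": [
    [[0,-0.2,0,0,0,0],[0,-0.2,0,0,0,0],[0,-0.2,0,0,0,0],[0,-0.2,0,0,0,0],[0,-0.2,0,0,0,0]]
  ]
}}

```text
time_s: 3.73
eef_pos: [0.516, -0.0031, 0.1635]
ee_rot: [0.0, -0.013, 1.0, -0.0]
wrist_force: [1.2, 0.1, 0.8]
width: -0.004
gripper_force: 0.0
```

{"method": "play_rows", "body": {
  "deltas": [
    [[0,-0.2,0,0,0,0],[0,-0.2,0,0,0,0],[0,-0.2,0,0,0,0],[0,-0.2,0,0,0,0],[0,-0.2,0,0,0,0]]
  ]
}}

```text
time_s: 4.15
eef_pos: [0.5212, -0.2032, 0.1635]
ee_rot: [0.0, -0.013, 1.0, -0.0]
wrist_force: [0.8, -0.2, -0.2]
width: 0.0
gripper_force: 0.0
```

```bash
python3 st.py scene
```

```text
t 4.15 trk [-0.0012 -0.2223] z 0.1635 yaw err -0.010000000000005116 tilt [ 0. -0. -1.] F [ 0.84 -0.22 -0.19] 3.745088297338308e-05
scene 4.15 [-0.0252  0.1117  0.0433]
```

{"method": "play_rows", "body": {
  "deltas": [
    [[-0.005,-0.1,0.03,0,0,0],[0,-0.1,0.08,0,0,0],[0,-0.055,0.12,0,0,0],[0,-0.035,0.12,0,0,0],[0,-0.025,0.0825,0,0,0]]
  ]
}}

```text
time_s: 4.62
eef_pos: [0.5232, -0.2645, 0.0746]
ee_rot: [-0.001, -0.012, 1.0, 0.0]
wrist_force: [-0.1, 0.6, 0.2]
width: -0.002
gripper_force: 0.0
```

{"method": "play_rows", "body": {
  "deltas": [
    [[0,0,0,0,0,0],[0,0,0,0,0,0],[0,0,0,0,0,0],[0,0,0,0,0,0],[0,0,0,0,0,0]]
  ]
}}

```text
time_s: 5.03
eef_pos: [0.5253, -0.2643, 0.0786]
ee_rot: [0.001, -0.013, 1.0, -0.001]
wrist_force: [-0.0, -0.3, -0.2]
width: 0.003
gripper_force: 0.0
```

```bash
python3 st.py scene side
```

```text
t 5.033 trk [ 0.0013 -0.2835] z 0.0786 yaw err 0.04000000000000625 tilt [ 0.002 -0.002 -1.   ] F [-0.03 -0.3  -0.23] 0.002523560230915915
scene 5.033 [-0.0652  0.0709  0.0028]
side 5.083 [-0.0652  0.0645 -0.0003]
```

{"method": "play_rows", "body": {
  "deltas": [
    [[0,0,0,0,0,0],[0,0,0,0,0,0],[0,0,0,0,0,0],[0,0,0,0,0,0],[0,0,0,0,0,0]]
  ]
}}

```text
time_s: 5.55
eef_pos: [0.5241, -0.2641, 0.0767]
ee_rot: [-0.0, -0.013, 1.0, 0.0]
wrist_force: [-0.2, 0.1, 0.2]
width: 0.0
gripper_force: 0.0
```

{"method": "play_rows", "body": {
  "deltas": [
    [[0,0,0,0,0,0],[0,0,0,0,0,0],[0,0,0,0,0,0],[0,0,0,0,0,0],[0,0,0,0,0,0]]
  ]
}}

```text
time_s: 5.97
eef_pos: [0.5242, -0.2642, 0.0768]
ee_rot: [-0.0, -0.013, 1.0, 0.0]
wrist_force: [0.1, 0.4, 0.1]
width: 0.003
gripper_force: 0.0
```

{"method": "play_rows", "body": {
  "deltas": [
    [[0,0,0,0,0,0],[0,0,0,0,0,0],[0,0,0,0,0,0],[0,0,0,0,0,0],[0,0,0,0,0,0]]
  ]
}}

```text
time_s: 6.38
eef_pos: [0.5242, -0.2642, 0.0768]
ee_rot: [-0.0, -0.013, 1.0, -0.0]
wrist_force: [-0.5, -0.8, -0.1]
width: -0.002
gripper_force: 0.0
```

```bash
python3 st.py scene side
```

```text
t 6.383 trk [ 2.000e-04 -2.833e-01] z 0.0768 yaw err 0.0 tilt [-0. -0. -1.] F [-0.46 -0.81 -0.1 ] -0.0021315816273860294
scene 6.383 [-0.1225  0.013  -0.0547]
side 6.433 [-0.1229  0.0085 -0.0572]
```

{"method": "play_rows", "body": {
  "deltas": [
    [[0,0,0,0,0,0],[0,0,0,0,0,0],[0,0,0,0,0,0],[0,0,0,0,0,0],[0,-0.0072,0,0,0,0]]
  ]
}}

```text
time_s: 6.9
eef_pos: [0.5242, -0.2654, 0.0768]
ee_rot: [-0.0, -0.013, 1.0, 0.0]
wrist_force: [-0.1, -0.2, 0.6]
width: 0.004
gripper_force: 0.0
```

{"method": "play_rows", "body": {
  "deltas": [
    [[0,-0.0072,0,0,0,0],[0,-0.0072,0,0,0,0],[0,-0.0072,0,0,0,0],[0,-0.0072,0,0,0,0],[0,-0.0072,0,0,0,0]]
  ]
}}

```text
time_s: 7.32
eef_pos: [0.5244, -0.273, 0.0768]
ee_rot: [0.0, -0.013, 1.0, -0.0]
wrist_force: [0.2, 0.1, 0.6]
width: -0.001
gripper_force: 0.0
```

```bash
python3 st.py scene
```

```text
t 7.317 trk [ 2.000e-04 -2.921e-01] z 0.0768 yaw err 0.0 tilt [ 0. -0. -1.] F [0.22 0.12 0.59] -0.0014383795949118117
scene 7.317 [-0.159  -0.0241 -0.0915]
```

{"method": "play_rows", "body": {
  "deltas": [
    [[0,-0.0072,0,0,0,0],[0,-0.0072,0,0,0,0],[0,-0.0072,0,0,0,0],[0,-0.0072,0,0,0,0],[0,-0.0072,0,0,0,0]]
  ]
}}

```text
time_s: 7.78
eef_pos: [0.5246, -0.2802, 0.0768]
ee_rot: [0.0, -0.013, 1.0, -0.0]
wrist_force: [0.6, -0.2, -0.2]
width: 0.0
gripper_force: 0.0
```

{"method": "play_rows", "body": {
  "deltas": [
    [[0,-0.0072,0,0,0,0],[0,-0.0072,0,0,0,0],[0,-0.0072,0,0,0,0],[0,-0.0072,0,0,0,0],[0,-0.0072,0,0,0,0]]
  ]
}}

```text
time_s: 8.2
eef_pos: [0.5248, -0.2874, 0.0768]
ee_rot: [0.0, -0.013, 1.0, -0.0]
wrist_force: [-0.1, -1.0, 0.3]
width: -0.004
gripper_force: 0.2
```

```bash
python3 st.py scene
```

```text
t 8.2 trk [ 2.000e-04 -3.065e-01] z 0.0768 yaw err 0.0 tilt [ 0. -0. -1.] F [-0.14 -0.99  0.31] -0.004452950315272046
scene 8.2 [-0.1887 -0.0542 -0.1214]
```

{"method": "play_rows", "body": {
  "deltas": [
    [[0,-0.008,0,0,0,0],[0,-0.008,0,0,0,0],[0,-0.008,0,0,0,0],[0,-0.008,0,0,0,0],[0,-0.008,0,0,0,0]]
  ]
}}

```text
time_s: 8.67
eef_pos: [0.525, -0.2953, 0.0768]
ee_rot: [-0.0, -0.013, 1.0, 0.0]
wrist_force: [0.5, 0.1, 0.1]
width: -0.001
gripper_force: 0.0
```

```bash
python3 st.py scene
```

```text
t 8.667 trk [ 2.000e-04 -3.144e-01] z 0.0768 yaw err 0.0 tilt [-0.  0. -1.] F [0.51 0.08 0.08] -0.0013318036788101662
scene 8.667 [-0.1911 -0.0565 -0.1238]
```

{"method": "play_rows", "body": {
  "deltas": [
    [[0,-0.02,0,0,0,0],[0,-0.03,0,0,0,0],[0,-0.02,0,0,0,0],[0,0,0,0,0,0],[0,0,0,0,0,0]]
  ]
}}

```text
time_s: 9.13
eef_pos: [0.5253, -0.3096, 0.0768]
ee_rot: [0.0, -0.013, 1.0, 0.0]
wrist_force: [0.1, 0.3, -0.6]
width: -0.0
gripper_force: 0.0
```

```bash
python3 st.py scene side
```

```text
t 9.133 trk [ 2.000e-04 -3.287e-01] z 0.0768 yaw err -0.04000000000000625 tilt [ 0.  0. -1.] F [ 0.08  0.32 -0.62] -0.00021936820637326218
scene 9.133 [-0.1908 -0.0559 -0.1234]
side 9.183 [-0.1895 -0.0583 -0.1239]
```

{"method": "play_rows", "body": {
  "deltas": [
    [[0,0,0,0,0,0],[0,0,0,0,0,0],[0,0,0,0,0,0],[0,0,0,0,0,0],[0,0,0,0,0,0]]
  ]
}}

```text
time_s: 9.65
eef_pos: [0.5254, -0.3091, 0.0768]
ee_rot: [0.0, -0.013, 1.0, -0.0]
wrist_force: [1.0, -0.1, -0.1]
width: -0.002
gripper_force: 0.0
```

{"method": "play_rows", "body": {
  "deltas": [
    [[0,0,0,0,0,0],[0,0,0,0,0,0],[0,0,0,0,0,0],[0,0,0,0,0,0],[0,0,0,0,0,0]]
  ]
}}

```text
time_s: 10.07
eef_pos: [0.5254, -0.3092, 0.0768]
ee_rot: [-0.0, -0.013, 1.0, -0.0]
wrist_force: [0.4, -0.6, -0.5]
width: -0.001
gripper_force: 0.0
```

```bash
python3 - <<'E'
from cell import *
import cv2,numpy as np
for n in("scene","side"):
    c=camera(n);np.savez(f"{n}1.npz",**c)
E
python3 st.py scene side
```

```text
t 10.167 trk [ 2.000e-04 -3.283e-01] z 0.0768 yaw err 0.0 tilt [ 0. -0. -1.] F [-0.28 -0.26  0.3 ] 0.0006598819575490568
scene 10.167 [-0.1903 -0.0555 -0.1229]
side 10.217 [-0.1895 -0.0583 -0.1239]
```

{"method": "play_rows", "body": {
  "deltas": [
    [[0,-0.05,0,0,0,0],[0,-0.05,0,0,0,0],[0,0,0,0,0,0],[0,0,0,0,0,0],[0,0,0,0,0,0]]
  ]
}}

```text
time_s: 10.68
eef_pos: [0.5257, -0.3295, 0.0767]
ee_rot: [-0.0, -0.013, 1.0, 0.0]
wrist_force: [-0.4, -0.8, -0.3]
width: 0.002
gripper_force: 0.0
```

{"method": "play_rows", "body": {
  "deltas": [
    [[0,0,0,0,0,0],[0,0,0,0,0,0],[0,0,0,0,0,0],[0,0,0,0,0,0],[0,0,0,0,0,0]]
  ]
}}

```text
time_s: 11.1
eef_pos: [0.5259, -0.329, 0.0768]
ee_rot: [-0.0, -0.013, 1.0, 0.0]
wrist_force: [-0.8, -0.3, 0.0]
width: 0.0
gripper_force: 0.0
```

{"method": "play_rows", "body": {
  "deltas": [
    [[0,0,0,0,0,0],[0,0,0,0,0,0],[0,0,0,0,0,0],[0,0,0,0,0,0],[0,0,0,0,0,0]]
  ]
}}

```text
time_s: 11.52
eef_pos: [0.5259, -0.3291, 0.0768]
ee_rot: [-0.0, -0.013, 1.0, 0.0]
wrist_force: [-0.5, -0.2, -0.6]
width: -0.001
gripper_force: 0.0
```

{"method": "play_rows", "body": {
  "deltas": [
    [[0,0,0,0,0,0],[0,0,0,0,0,0],[0,0,0,0,0,0],[0,0,0,0,0,0],[0,0,0,0,0,0]]
  ]
}}

```text
time_s: 11.93
eef_pos: [0.5259, -0.3292, 0.0768]
ee_rot: [-0.0, -0.013, 1.0, 0.0]
wrist_force: [1.4, 0.2, -0.0]
width: -0.002
gripper_force: 0.0
```

{"method": "play_rows", "body": {
  "deltas": [
    [[0,0,0,0,0,0],[0,0,0,0,0,0],[0,0,0,0,0,0],[0,0,0,0,0,0],[0,0,0,0,0,0]]
  ]
}}

```text
time_s: 12.35
eef_pos: [0.5259, -0.3292, 0.0768]
ee_rot: [0.0, -0.013, 1.0, -0.0]
wrist_force: [0.2, 1.1, -1.0]
width: -0.004
gripper_force: 0.0
```

{"method": "play_rows", "body": {
  "deltas": [
    [[0,0,0,0,0,0],[0,0,0,0,0,0],[0,0,0,0,0,0],[0,0,0,0,0,0],[0,0,0,0,0,0]]
  ]
}}

```text
time_s: 12.77
eef_pos: [0.5259, -0.3292, 0.0768]
ee_rot: [-0.0, -0.013, 1.0, 0.0]
wrist_force: [-0.5, -0.3, 0.6]
width: -0.001
gripper_force: 0.0
```

{"method": "play_rows", "body": {
  "deltas": [
    [[0,0,0,0,0,0],[0,0,0,0,0,0],[0,0,0,0,0,0],[0,0,0,0,0,0],[0,0,0,0,0,0]]
  ]
}}

```text
time_s: 13.18
eef_pos: [0.5259, -0.3292, 0.0768]
ee_rot: [0.0, -0.013, 1.0, -0.0]
wrist_force: [0.1, -0.3, -1.7]
width: 0.002
gripper_force: 0.0
```

```bash
python3 st.py scene side
python3 - <<'E'
from cell import *
import cv2,numpy as np
ims=[]
for n,(u,v) in dict(scene=(285,200),side=(345,205)).items():
    c=camera(n);np.savez(f"{n}2.npz",**c)
    ims.append(cv2.resize(c["pixels"][v-35:v+35,u-60:u+60],None,fx=4,fy=4,interpolation=cv2.INTER_CUBIC))
cv2.imwrite("pics/end.png",np.vstack(ims))
E
```

```text
t 13.183 trk [ 2.000e-04 -3.483e-01] z 0.0768 yaw err 0.0 tilt [ 0. -0. -1.] F [ 0.06 -0.33 -1.69] 0.001509069134940466
scene 13.183 [-0.1903 -0.0553 -0.1228]
side 13.233 [-0.1895 -0.0577 -0.1236]
```

View pics/end.png

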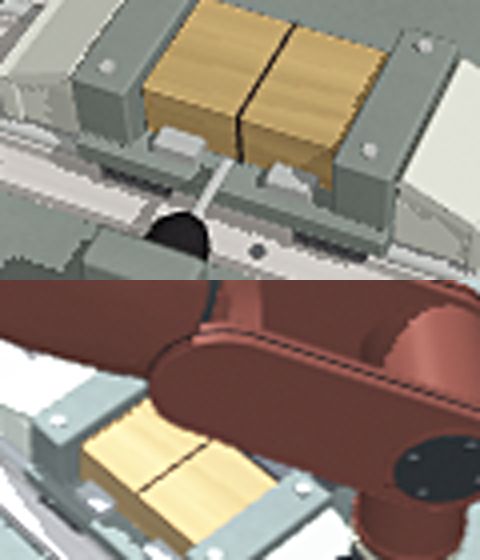

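The scene crop shows the pencil line running down to (240,158) and the bit tip at (230,165) on the same line. The slide hasn't moved measurably since 10.2 s.

{"method": "play_rows", "body": {
  "deltas": [
    [[0,0,0,0,0,0],[0,0,0,0,0,0],[0,0,0,0,0,0],[0,0,0,0,0,0],[0,0,0,0,0,0]]
  ]
}}

```text
time_s: 13.8
eef_pos: [0.5259, -0.3291, 0.0768]
ee_rot: [-0.0, -0.013, 1.0, 0.0]
wrist_force: [-0.7, -0.6, 0.4]
width: -0.004
gripper_force: 0.0
```

{"method": "play_rows", "body": {
  "deltas": [
    [[0,0,0,0,0,0],[0,0,0,0,0,0],[0,0,0,0,0,0],[0,0,0,0,0,0],[0,0,0,0,0,0]]
  ]
}}

```text
time_s: 14.22
eef_pos: [0.5259, -0.3292, 0.0768]
ee_rot: [0.0, -0.013, 1.0, -0.0]
wrist_force: [1.2, -0.6, 0.2]
width: 0.001
gripper_force: 0.0
```

{"method": "play_rows", "body": {
  "deltas": [
    [[0,0,0,0,0,0],[0,0,0,0,0,0],[0,0,0,0,0,0],[0,0,0,0,0,0],[0,0,0,0,0,0]]
  ]
}}

```text
time_s: 14.63
eef_pos: [0.5259, -0.3292, 0.0768]
ee_rot: [0.0, -0.013, 1.0, -0.0]
wrist_force: [-0.5, 0.0, 0.0]
width: 0.002
gripper_force: 0.0
```

```bash
python3 st.py scene; python3 -c "
from cell import *
print(finish_job())"
```

```text
t 14.633 trk [ 2.000e-04 -3.483e-01] z 0.0768 yaw err 0.0 tilt [ 0. -0. -1.] F [-0.46  0.03  0.04] 0.0020536488943082025
scene 14.633 [-0.1903 -0.0553 -0.1228]
the job is handed in; nothing more can be done
None
```

The job is handed in at about 14.7 s: the slide stands still and untouched with its pencil line within about 3 mm of the drill bit by my camera measurements, after one push and one braking touch on the buffers.

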